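Free the bridged socket from the drop bottle

TASK

A spark plug socket is stuck in the neck of the clear bottle that hangs neck down above the turntable tray, caught on the staggered ribs inside the neck. Turn the tray so that its widest, empty, rubber-lined compartment lies squarely under the bottle's mouth, then take the bottle by its handle and rock it well over to both sides until the socket works free and drops into that compartment. Leave the bottle standing straight again, and do not disturb the things lying around.

Things in the scene. Friction and masses are not known exactly. Their poses are not given: they have to be found in the camera images.
- rig: Fixed plywood board 320 x 180 x 12 mm that carries the turntable tray and a slim steel bracket with the bottle. Origin on the bench under the tray's axis; its x axis points from the tray's axis (seen from above) to the bottle's neck, 80 mm away, y to the left of that, z up. Its place and yaw vary. The bracket, 26 mm wide, stands 196 mm along x, beyond the bottle, and is 127 mm high.
- turntable (a joint): Turn of the tray about its upright axis, rad, counter-clockwise from above positive; 0 when the wide compartment is exactly under the bottle (limits -1.9 and 1.9). It starts between 0.9 and 1.5, with another compartment under the bottle. Stiff enough to stay where it is left (about 1 N at the post turns it).
- tray_axis (a point): Point on the tray's axis, 18 mm above the bench. The tray is grey plastic, 270 mm across, its rim and dividers up to 56 mm above the bench; five compartments: the widest spans 90 degrees, is empty and has a black rubber floor; the other four span 67.5 degrees and hold small hardware.
- post (a point): Grip point of the black round upright post on the tray's rim, 119 mm from the axis, opposite to the middle of the wide compartment, and 94 mm above the bench. The post is 24 mm in diameter; its top is 14 mm above this point, and it stands 52 mm clear of the rim. Pinched, it turns between the fingers while it is led round its circle.
- wide_bin (a point): Middle of the wide compartment's floor, 80 mm from the tray's axis. Level with the rubber's top, 30 mm above the bench.
- bin_corner (a point): Inner corner of the wide compartment: on the tray's axis, 30 mm above the bench, turning with the tray; x axis along the compartment's right-hand divider (seen from the axis looking out), y axis along the left-hand one, so the compartment is where both are positive. The dividers are 4 mm thick, the rim's inside is 130 mm from the axis, and the hub is 22 mm in radius.
- bottle (a joint): Tilt of the clear bottle, rad, about a level axis along the rig's x through its neck, 115 mm above the bench; 0 upright; positive tips its top towards the rig's -y (right as seen from the robot side), negative towards +y; limits -0.8 and 0.8. A stiff hinge: it stays where it is left and takes about 2 to 4 N at the handle.
- handle (a point): Middle of the black round handle bar on top of the bottle, 16 mm in diameter and 68 mm long, along the rig's x, 170 mm above the tilt axis (285 mm above the bench when upright). 34 mm free below it, save for two posts, 6 x 14 mm, 22 mm either side of the middle, that carry it. Fingers can pinch it across (closing along the rig's y); it turns between them as the bottle tilts.
- mouth (a point): Centre of the open mouth of the bottle's neck, 12 mm below the tilt axis (103 mm above the bench when upright). Outside, the neck is 60 mm wide (rig's y), 76 mm deep and 100 mm long; above it the body is 96 mm wide and 76 mm deep, its closed end 128 mm above the tilt axis.
- socket: Steel spark plug socket, a plain cylinder 22 mm in diameter and 62 mm long; origin at its centre, own x axis along its length. It starts inside the bottle's neck, lying along the rig's x on the upper rib, against the wall on the rig's +y side, about 184 mm above the bench.
- pry_bar: Bystander: stainless pry bar about 175 mm long, 20 mm wide, to the right, parallel to the bench's side edge; origin under its middle.
- mirror_stem: Bystander: chrome mirror stem about 150 mm long, to the left; origin under its clamp block.
- lens: Bystander: translucent orange indicator lens, 85 x 55 x 32 mm, to the left and nearer the robot; origin under its middle.
- ribs (a point): Point inside the neck, midway between its two ribs: the upper on the +y wall, the lower 46 mm below on the -y wall, each sloping 0.2 rad down to its wall. The socket rolls off a rib once the bottle is tilted beyond about 0.4: first with the top to the rig's -y (on to the lower rib), then to +y (out of the mouth, a little to the -y side). Tilt about 0.6, half a second each side.

How it is judged:
By the outcome, as a careful person would: the job done as asked, in the order asked, and still so for the second after the job is handed in, with the robot touching nothing.
It also fails if it takes over 50 s, if anything falls off the work surface, if the arm or the gripper's body presses on something with over 40 N, if the wrist force passes 120 N, or if a joint passes its speed limit or range.

ROBOT

A 6-joint arm with a two-finger parallel gripper is mounted at the origin on the work surface. World frame = base frame: x ahead of the robot, y to its left, z up, the work surface at z = 0. Lengths are in mm, angles in rad, forces in N, time in s.
With the tool pointing down it reaches from about 275 to 1000 mm from the base axis. Payload 8.4 kg.
Tool frame: the origin (TCP) lies midway between the tips of the shut fingers; the grasp point (between the pads) lies 19 mm behind it; z points along the fingers, y is the line along which they close (so a half turn about z gives the same grasp; the last joint's range is limited). The gripper opens to 85 mm and grips with 20 to 120 N. Pads are 22 mm wide; open, the fingers measure 114 mm over their backs; the gripper's body (76 mm by 85 mm) begins 54 mm behind the grasp point. The pads swing forward as they close: fully open they stand 13 mm farther back than shut.
Start: joints at [-1.249, 0.353, 1.633, -0, 1.155, -0.002], TCP at [198.856, -592.524, 231.281] pointing down, gripper open.
Joint ranges: [-2.63, 2.63], [-0.92, 2.1], [0.06, 2.66], [-1.3, 4.44], [0, 2.69], [-3.02, 3.02]. Speed limits (rad/s): [2.22, 2.22, 2.79, 3.14, 3.14, 3.14].

INTERFACE

Orientations are given as [roll, pitch, yaw] about the fixed x, y, z axes, in that order (R = Rz(yaw) Ry(pitch) Rx(roll)).
In Python, from rig import telemetry, optics, r gives the robot as it stands.
- The arm moves only by the tool play_rows, never from a script. Its arguments are lists of equal length, an entry for each row: "dp": the shift along the tool's x, y, z in units of 40 mm (1.0 is 40 mm), a list of three; "rot": the turn, a rotation vector about the tool's x, y, z in units of 6 degrees (1.0 is 6 degrees), a list of three. In form: {"dp": [[tx, ty, tz], ...], "rot": [[ax, ay, az], ...]}. A call has 1 to 5 rows; each row is the pose to reach, as a shift and turn from the pose commanded when the call began, along the tool's axes at that moment; what a row does not reach only later rows make up. A row lasts 1/12 s, in which the tool goes at most 41.7 mm and 7.16 degrees, less where a joint would pass 70% of its speed; a pose out of reach is approached as far as the arm can. A call with a gripper value outside its range is refused whole. "fingers" is the opening, from 0 (shut) to 1 (fully open), set as the call begins (left out, the last holds). The fingers move at their own pace and stop on an object; "grip_force" is the grip in N (left out, the last holds). Time passes only in rows, so rows that repeat a pose let the fingers close. It gives the time, the measured TCP pose, the force, the opening and the grip force at its end, in the units of the state.
- telemetry.sense(): the state, without advancing time (a new reading comes with each control period).
- optics.grab_frame(name): name is "side" or "top" or "wrist"; returns a dict with "color" (420x560x3 uint8, red, green, blue), "mtx" (3x3 intrinsics, pixels), "D" ([k1, k2, p1, p2, k3] as OpenCV has them; the pictures are not rectified), "R" (3x3) and "t" (3): a world point X has camera coordinates R X + t; the wrist camera has in their place "mount" (4x4, takes a point from camera to tool coordinates, whose origin is the TCP and whose axes are the flange's). Camera axes: x right, y down, z forward; pixel columns grow to the right and rows downward; lengths in mm; the calibration is good to about 2 mm. A picture is of the moment at which its call begins: read the wrist's pose just before it. There is no depth.
- r.sign_off(): hands the job in; it is judged then, once.
The state is a dict: "clock": time; "qpos": joint angles; "qvel": joint speeds; "joint_efforts": joint torques, N m; "eef_pos": TCP position; "tcp_rot": TCP orientation; "contact_force": force on the tool from outside, world axes, zero at the start; "wrist_torque": the same for the moment, N m; "opening": opening from 0.0 (shut) to 1.0 (fully open); "grasp_force": force on a finger pad.
Only numpy, scipy, OpenCV 4.12 (cv2) and the standard library are available. Lean on these libraries where they do the work, as an engineer would, in place of code of your own. Each camera call takes 0.05 s, during which the arm holds its last target. There are 200 camera calls.

## Working session

There is one attempt and no reset: what is moved stays moved. The work goes in short steps, Python scripts to look and compute and a tool call to move; the robot and the scene stay as the last step left them, time stands still between calls to the robot, and variables do not carry over. Pictures are saved under pics/ and viewed, at most 10 in all, crops included, and the job is handed in when it is done.

Besides the shell and the picture viewer there is one more tool, called after "Request:" in YAML: its name, and indented under it one key for each argument. play_rows: Moves the arm, as the interface text tells. Its arguments: {"type":"object","properties":{"dp":{"type":"array"},"rot":{"type":"array"},"fingers":{"type":"number"},"grip_force":{"type":"number"}},"required":["dp","rot"]}

```bash
mkdir -p pics; ls; python3 - <<'E'
from rig import telemetry, optics, r
import cv2, numpy as np, pickle
s=telemetry.sense(); print(s)
fs={}
for n in ("top","side"):
    f=optics.grab_frame(n); fs[n]=f
    cv2.imwrite(f"pics/{n}0.png",f["color"][:,:,::-1]); print(n,f["mtx"],f["D"],f["R"],f["t"])
pickle.dump(fs,open("f0.pkl","wb"))
E
```

```text
pics
{'clock': 0.0, 'qpos': array([-1.24936885e+00,  3.53632073e-01,  1.63417351e+00,  1.91569774e-05,
        1.15519412e+00, -2.36279332e-03]), 'qvel': array([-0.00042516, -0.00026436,  0.00126547, -0.00074128, -0.00026934,
        0.00032786]), 'joint_efforts': array([ 3.57973535e-03, -6.05244040e+01, -3.42062438e+01,  1.69772379e-04,
        9.18434904e-03,  1.30999732e-05]), 'eef_pos': array([ 198.72219157, -592.04219652,  230.554876  ]), 'tcp_rot': array([-3.14018565e+00, -2.08398130e-05,  3.23782507e-01]), 'contact_force': array([-0.63418591, -0.57328177,  0.75334577]), 'wrist_torque': array([0.04182938, 0.00409869, 0.018679  ]), 'grasp_force': 0.0, 'opening': 0.9986173292244845}
top [[415.60797863   0.         276.05723576]
 [  0.         415.60797863 208.89632071]
 [  0.           0.           1.        ]] [-0.11423693  0.          0.          0.          0.        ] [[-0.02767372 -0.99907129 -0.03302618]
 [-0.99076144  0.03180159 -0.13183486]
 [ 0.13276271  0.0290727  -0.99072137]] [  35.0377684   572.09778227 1077.32450675]
side [[457.80246039   0.         276.41692662]
 [  0.         457.80246039 211.03422415]
 [  0.           0.           1.        ]] [-0.11175502  0.          0.          0.          0.        ] [[-0.8361679  -0.54843345 -0.00663272]
 [-0.34275083  0.53193884 -0.7743145 ]
 [ 0.42818817 -0.64518355 -0.6327662 ]] [438.11740786 343.17903999 896.1363571 ]
```

View pics/top0.png

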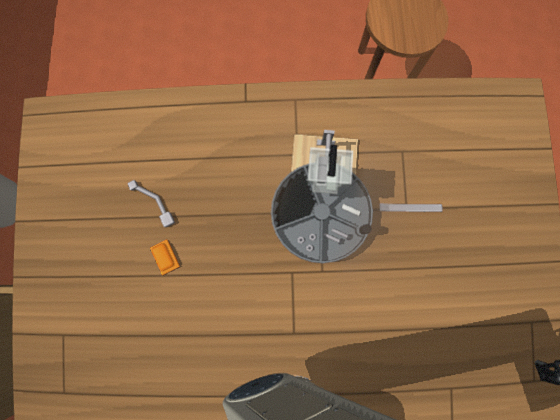

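View pics/side0.png

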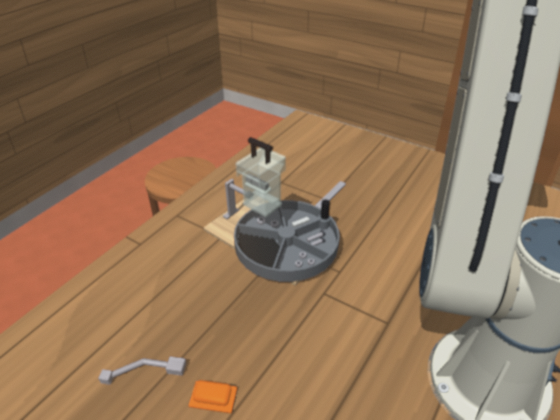

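Top: the hub is at about (322,211), the post near (362,231), the handle at (333,148–175), and the black bin to the left at (295,200). Side: the handle runs (250,142)–(271,149) and the post is at (326,208). I'll magnify both for precise picks.

```bash
python3 - <<'E'
import cv2, pickle, numpy as np
fs=pickle.load(open("f0.pkl","rb"))
a=fs["top"]["color"][125:270,262:382,::-1]; b=fs["side"]["color"][130:285,225:345,::-1]
a=cv2.resize(a[:145],None,fx=3.3,fy=3.3,interpolation=cv2.INTER_CUBIC); b=cv2.resize(b[:145],None,fx=3.3,fy=3.3,interpolation=cv2.INTER_CUBIC)
im=np.hstack([a,b])
cv2.imwrite("pics/c0.png",im); print(im.shape)
E
```

```text
(478, 792, 3)
```

View pics/c0.png

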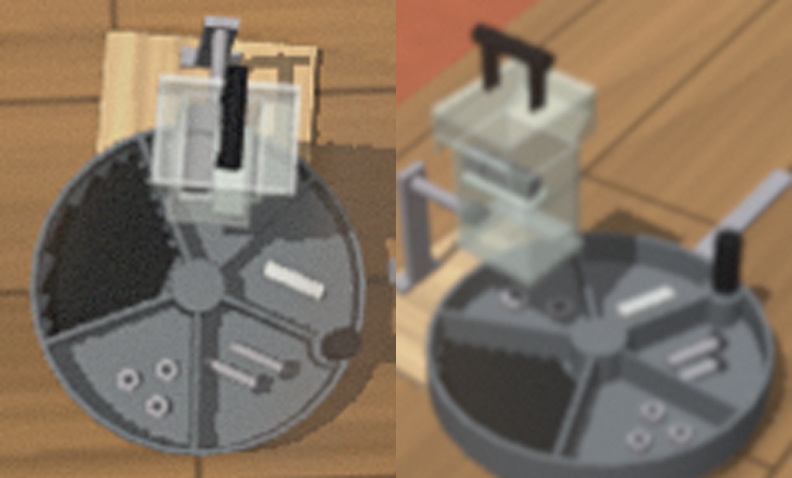

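The magnified crops show the bar ends, post top, hub and rim clearly. I'll fit the rig pose and tray angle to those picks.

```bash
cat > h.py <<'E'
import numpy as np, cv2, pickle
from scipy.spatial.transform import Rotation as Ro
def proj(f,P):
    return cv2.projectPoints(np.asarray(P,float).reshape(-1,3),cv2.Rodrigues(np.array(f["R"]))[0],np.array(f["t"],float),np.array(f["mtx"]),np.array(f["D"]))[0][:,0]
def r2w(p,P):
    P=np.atleast_2d(P).astype(float); c,s=np.cos(p[2]),np.sin(p[2])
    return np.c_[p[0]+c*P[:,0]-s*P[:,1],p[1]+s*P[:,0]+c*P[:,1],P[:,2]]
def post(th,z=94): return [-119*np.cos(th),-119*np.sin(th),z]
def mv(s,pos,rpy):
    "shift and turn, in tool axes and move units, from state s to the pose"
    A=Ro.from_euler('xyz',s["tcp_rot"]);B=Ro.from_euler('xyz',rpy)
    return (A.inv().apply(np.array(pos)-s["eef_pos"])/40).round(3),(np.degrees((A.inv()*B).as_rotvec())/6).round(3)
E
python3 - <<'E'
from h import *
from scipy.optimize import least_squares
fs=pickle.load(open("f0.pkl","rb"))
cv=lambda u,v,ox,oy:np.array([(u+.5)/3.3-.5+ox,(v+.5)/3.3-.5+oy])
T=lambda u,v:cv(u,v,262,125); S=lambda u,v:cv(u-396,v,225,130)
def res(p):
    th=p[3]; g=lambda f,P:proj(fs[f],r2w(p,P))
    out=[]
    b=g("top",[[114,0,291],[46,0,291]]); out+=[b[0]-T(236,67),b[1]-T(230,168)]
    out+=[g("top",[post(th,108)])[0]-T(342,342)]
    a=np.linspace(0,2*np.pi,721); rim=g("top",np.c_[135*np.cos(a),135*np.sin(a),0*a+56])
    out+=[np.array([rim[:,0].min()-T(32,0)[0],rim[:,0].max()-T(366,0)[0]])]
    b=g("side",[[114,0,290],[46,0,290]]); out+=[b[0]-S(551,60) if 0 else b[0]-S(478,32),b[1]-S(551,61)]
    out+=[g("side",[post(th,108)])[0]-S(728,236)]
    return np.concatenate(out)
r=least_squares(res,[600,0,0,1.1],loss='soft_l1')
print(r.x, res(r.x).round(1))
p=r.x; np.save("p.npy",p)
print("post",r2w(p,post(p[3])),"post0",r2w(p,post(0)),"handle",r2w(p,[80,0,285]))
E
```

```text
[595.85839164 -20.69129239  -0.91199661   1.93403019] [ -1.4   2.8 -24.2  -7.8 -33.8  -9.4 -32.  -31.3   1.5  -0.2 -19.6   6.4
 -25.4  14.5]
post [[ 533.78417858 -122.21858958   94.        ]] post0 [[523.01037609  73.40528901  94.        ]] handle [[644.83184746 -83.94949838 285.        ]]
```

```bash
cat > fit.py <<'E'
from h import *
from scipy.optimize import least_squares
fs=pickle.load(open("f0.pkl","rb"))
cv=lambda u,v,ox,oy:np.array([(u+.5)/3.3-.5+ox,(v+.5)/3.3-.5+oy])
T=lambda u,v:cv(u,v,262,125); S=lambda u,v:cv(u-396,v,225,130)
def res(p):
    th=p[3]; g=lambda f,P:proj(fs[f],r2w(p,P))
    b=g("top",[[114,0,291],[46,0,291]]); out=[b[0]-T(236,67),b[1]-T(230,168)]
    out+=[g("top",[post(th,108)])[0]-T(342,342)]
    a=np.linspace(0,2*np.pi,721); rim=g("top",np.c_[135*np.cos(a),135*np.sin(a),0*a+56])
    out+=[np.array([rim[:,0].min()-T(32,0)[0],rim[:,0].max()-T(366,0)[0]])]
    b=g("side",[[114,0,290],[46,0,290]]); out+=[b[0]-S(478,32),b[1]-S(551,61)]
    out+=[g("side",[post(th,108)])[0]-S(728,236)]
    return np.concatenate(out)
best=min((least_squares(res,[600,-80,y,t]) for y in (-.5,0,.5) for t in (.9,1.3)),key=lambda r:r.cost)
p=best.x; print(p,best.cost,res(p).round(1)); np.save("p.npy",p)
print("post",r2w(p,post(p[3])),"post0",r2w(p,post(0)),"handle",r2w(p,[80,0,285]))
E
python3 fit.py
```

```text
[ 5.58828891e+02 -1.01280974e+02 -1.06026190e-01  1.22895502e+00] 3.55120095118463 [-0.4 -0.3 -0.4  0.5  1.2  0.1 -1.4 -0.2 -0.2 -1.4 -0.1 -0.8  0.6  0.1]
post [[ 507.29661439 -208.54431547   94.        ]] post0 [[440.49713673 -88.68748309  94.        ]] handle [[ 638.37964966 -109.74718578  285.        ]]
```

```bash
cat > go.py <<'E'
import sys
from h import *
from rig import telemetry
s=telemetry.sense(); p=np.load("p.npy"); k=sys.argv[1]
print(round(s["clock"],2),s["eef_pos"].round(1),s["tcp_rot"].round(3),s["contact_force"].round(1),s["opening"].round(2))
for a in sys.argv[1:]:
    x,y,z,yaw=map(float,a.split(",")); print(a,*[v.tolist() for v in mv(s,[x,y,z],[np.pi,0,yaw])])
E
python3 go.py 507.3,-208.5,150,0.5
```

```text
Traceback (most recent call last):
  File "go.py", line 5, in <module>
    print(round(s["clock"],2),s["eef_pos"].round(1),s["tcp_rot"].round(3),s["contact_force"].round(1),s["opening"].round(2))
                                                                                                      ^^^^^^^^^^^^^^^^^^
AttributeError: 'float' object has no attribute 'round'
```

```bash
sed -i 's/s\["opening"\].round(2)/round(s["opening"],2)/' go.py; python3 go.py 507.3,-208.5,150,0.5
```

```text
0.1 [ 198.7 -592.1  230.6] [-3.14  -0.     0.324] [ 0.8  0.5 -0.4] 1.0
507.3,-208.5,150,0.5 [10.365, -6.635, 2.024] [-0.012, -0.001, -1.683]
```

Request:
play_rows:
  dp:
    - [0.8,-0.51,0]
    - [1.6,-1.02,0]
    - [2.4,-1.53,0]
    - [3.2,-2.04,0]
    - [4.0,-2.55,0]
  rot:
    - [0,0,0]
    - [0,0,0]
    - [0,0,0]
    - [0,0,0]
    - [0,0,0]
  fingers: 1.0
  grip_force: 25

```text
clock: 0.52
eef_pos: [318.6, -443.3, 231.0]
tcp_rot: [-3.141, 0.0, 0.323]
contact_force: [0.8, -1.1, -0.5]
opening: 0.997
grasp_force: 0.0
```

Request:
play_rows:
  dp:
    - [0.8,-0.51,0]
    - [1.6,-1.02,0]
    - [2.4,-1.53,0]
    - [3.2,-2.04,0.3]
    - [4.0,-2.55,0.6]
  rot:
    - [0,0,-0.35]
    - [0,0,-0.7]
    - [0,0,-1]
    - [0,0,-1.35]
    - [0,0,-1.68]

```text
clock: 0.93
eef_pos: [438.5, -295.9, 207.5]
tcp_rot: [3.14, -0.001, 0.502]
contact_force: [0.3, 0.4, 0.3]
opening: 0.995
grasp_force: 0.0
```

```bash
python3 go.py 507.3,-208.5,130,0.5  507.3,-208.5,75,0.5
```

```text
0.93 [ 438.5 -295.9  207.5] [ 3.14e+00 -1.00e-03  5.02e-01] [0.3 0.4 0.3] 0.99
507.3,-208.5,130,0.5 [2.557, -1.092, 1.938] [0.013, -0.007, 0.014]
507.3,-208.5,75,0.5 [2.556, -1.094, 3.313] [0.013, -0.007, 0.014]
```

Request:
play_rows:
  dp:
    - [0.85,-0.36,0.4]
    - [1.7,-0.73,0.8]
    - [2.56,-1.09,1.2]
    - [2.56,-1.09,1.9]
    - [2.56,-1.09,2.2]
  rot:
    - [0,0,0]
    - [0,0,0]
    - [0,0,0]
    - [0,0,0]
    - [0,0,0]

```text
clock: 1.35
eef_pos: [505.8, -207.7, 116.5]
tcp_rot: [-3.139, 0.002, 0.503]
contact_force: [-1.4, 0.1, 1.1]
opening: 1.001
grasp_force: 0.0
```

```bash
python3 go.py 507.3,-208.5,75,0.5; python3 - <<'E'
from rig import telemetry, optics
from h import *
s=telemetry.sense(); f=optics.grab_frame("wrist"); p=np.load("p.npy")
cv2.imwrite("pics/w1.png",f["color"][:,:,::-1])
M=np.linalg.inv(np.array(f["mount"]));A=Ro.from_euler('xyz',s["tcp_rot"]).as_matrix()
R=M[:3,:3]@A.T; t=M[:3,3]-R@s["eef_pos"]
print(proj(dict(f,R=R,t=t),r2w(p,[post(p[3],108),[0,0,56]])))
E
```

```text
1.35 [ 505.8 -207.7  116.5] [-3.139e+00  2.000e-03  5.030e-01] [-1.4  0.1  1.1] 1.0
507.3,-208.5,75,0.5 [0.025, 0.038, 1.037] [-0.024, 0.019, 0.03]
[[281.78890715 258.27911992]
 [173.33625075  83.13446669]]
```

View pics/w1.png

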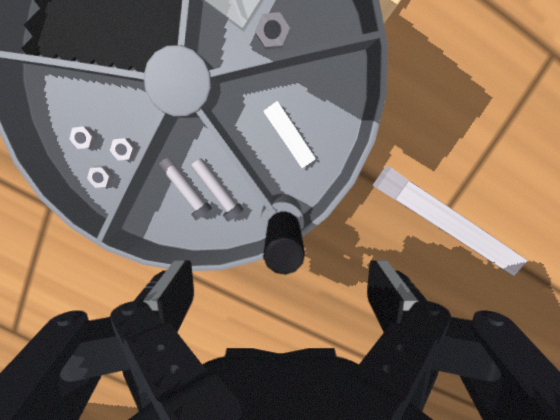

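The wrist view shows the post top at (285,257), against a predicted (282,258), and the hub at (178,80), against (173,83), so the fit is good. Next I descend and pinch the post.

Request:
play_rows:
  dp:
    - [0.03,0.03,0.5]
    - [0.03,0.03,1.0]
    - [0.03,0.03,1.0]
    - [0.03,0.03,1.0]
    - [0.03,0.03,1.0]
  rot:
    - [0,0,0]
    - [0,0,0]
    - [0,0,0]
    - [0,0,0]
    - [0,0,0]

```text
clock: 1.82
eef_pos: [508.0, -211.4, 80.5]
tcp_rot: [3.141, -0.0, 0.499]
contact_force: [-0.1, 1.0, -0.3]
opening: 1.001
grasp_force: 0.0
```

Request:
play_rows:
  dp:
    - [0,0,0]
    - [0,0,0]
    - [0,0,0]
    - [0,0,0]
    - [0,0,0]
  rot:
    - [0,0,0]
    - [0,0,0]
    - [0,0,0]
    - [0,0,0]
    - [0,0,0]
  fingers: 0.2
  grip_force: 25

```text
clock: 2.23
eef_pos: [508.0, -210.4, 79.6]
tcp_rot: [3.141, -0.0, 0.5]
contact_force: [0.2, 10.4, 3.5]
opening: 0.3
grasp_force: 3.6
```

Request:
play_rows:
  dp:
    - [0,0,0]
    - [0,0,0]
    - [0,0,0]
  rot:
    - [0,0,0]
    - [0,0,0]
    - [0,0,0]

```text
clock: 2.48
eef_pos: [508.2, -210.4, 79.7]
tcp_rot: [3.141, -0.0, 0.5]
contact_force: [-0.9, 0.6, 7.0]
opening: 0.268
grasp_force: 25.3
```

```bash
python3 - <<'E'
from rig import telemetry
from h import *
s=telemetry.sense(); p=np.load("p.npy"); print(s["eef_pos"],s["contact_force"],s["opening"],s["grasp_force"])
c=r2w(p,[0,0,0])[0]; d=s["eef_pos"]-c; rad=np.hypot(d[0],d[1]); th=np.arctan2(d[1],d[0])-np.pi-p[2]; th%=2*np.pi; print("r",rad,"th",th)
for t in np.linspace(th,0,16): print(round(t,3),*[v.tolist() for v in mv(s,r2w(p,post(t,s["eef_pos"][2]))[0],[np.pi,0,.5])])
E
```

```text
[ 508.17623086 -210.41309605   79.67915404] [-0.86191064  0.64886041  6.95652573] 0.2684386445582994 25.313183069229126
r 120.31422230339676 th 1.2422716052694893
1.242 [0.026, -0.02, 0.0] [0.002, -0.003, -0.001]
1.159 [-0.112, -0.224, -0.0] [0.002, -0.003, -0.001]
1.077 [-0.232, -0.438, -0.0] [0.002, -0.003, -0.001]
0.994 [-0.335, -0.662, -0.0] [0.002, -0.003, -0.001]
0.911 [-0.419, -0.894, -0.0] [0.002, -0.003, -0.001]
0.828 [-0.483, -1.132, -0.0] [0.002, -0.003, -0.001]
0.745 [-0.527, -1.374, -0.001] [0.002, -0.003, -0.001]
0.663 [-0.551, -1.619, -0.001] [0.002, -0.003, -0.001]
0.58 [-0.555, -1.865, -0.001] [0.002, -0.003, -0.001]
0.497 [-0.538, -2.111, -0.001] [0.002, -0.003, -0.001]
0.414 [-0.501, -2.355, -0.001] [0.002, -0.003, -0.001]
0.331 [-0.444, -2.594, -0.001] [0.002, -0.003, -0.001]
0.248 [-0.368, -2.828, -0.001] [0.002, -0.003, -0.001]
0.166 [-0.272, -3.055, -0.001] [0.002, -0.003, -0.001]
0.083 [-0.158, -3.274, -0.001] [0.002, -0.003, -0.001]
0.0 [-0.026, -3.482, -0.001] [0.002, -0.003, -0.001]
```

Request:
play_rows:
  dp:
    - [-0.12,-0.22,0]
    - [-0.24,-0.43,0]
    - [-0.35,-0.65,0]
    - [-0.44,-0.88,0]
    - [-0.5,-1.12,0]
  rot:
    - [0,0,0]
    - [0,0,0]
    - [0,0,0]
    - [0,0,0]
    - [0,0,0]

```text
clock: 2.9
eef_pos: [468.5, -181.9, 79.6]
tcp_rot: [3.14, 0.0, 0.499]
contact_force: [-0.7, -4.9, 2.7]
opening: 0.269
grasp_force: 26.6
```

Request:
play_rows:
  dp:
    - [-0.04,-0.24,0]
    - [-0.07,-0.49,0]
    - [-0.07,-0.73,0]
    - [-0.055,-0.98,0]
    - [-0.02,-1.22,0]
  rot:
    - [0,0,0]
    - [0,0,0]
    - [0,0,0]
    - [0,0,0]
    - [0,0,0]

```text
clock: 3.32
eef_pos: [444.4, -138.5, 79.4]
tcp_rot: [3.141, 0.0, 0.499]
contact_force: [-3.4, -5.0, 3.4]
opening: 0.269
grasp_force: 26.8
```

```bash
cat > th.py <<'E'
from rig import telemetry
from h import *
s=telemetry.sense(); p=np.load("p.npy"); print(s["clock"],s["eef_pos"],s["contact_force"],s["opening"],s["grasp_force"])
c=r2w(p,[0,0,0])[0]; d=s["eef_pos"]-c; rad=np.hypot(d[0],d[1]); th=(np.arctan2(d[1],d[0])-p[2])%(2*np.pi)-np.pi; print("r",rad,"th",th)
for t in np.linspace(th,0,6): print(round(t,3),*[v.tolist() for v in mv(s,r2w(p,post(t,s["eef_pos"][2]))[0],[np.pi,0,.5])])
E
python3 th.py
```

```text
3.3167 [ 444.42732994 -138.45509495   79.39372229] [-3.36316117 -4.98704591  3.35792395] 0.26897077591288654 26.8052476644516
r 120.28978509143136 th 0.4202076005364166
0.42 [0.032, 0.006, -0.0] [0.008, 0.002, -0.008]
0.336 [0.088, -0.238, -0.0] [0.008, 0.002, -0.008]
0.252 [0.164, -0.476, -0.0] [0.008, 0.002, -0.008]
0.168 [0.261, -0.706, -0.001] [0.008, 0.002, -0.008]
0.084 [0.376, -0.928, -0.001] [0.008, 0.002, -0.008]
0.0 [0.509, -1.139, -0.001] [0.008, 0.002, -0.008]
```

Request:
play_rows:
  dp:
    - [0.06,-0.24,0]
    - [0.14,-0.48,0]
    - [0.24,-0.71,0]
    - [0.35,-0.93,0]
    - [0.48,-1.14,0]
  rot:
    - [0,0,0]
    - [0,0,0]
    - [0,0,0]
    - [0,0,0]
    - [0,0,0]

```text
clock: 3.73
eef_pos: [439.8, -88.3, 79.3]
tcp_rot: [3.141, 0.0, 0.5]
contact_force: [-3.3, -5.3, 1.6]
opening: 0.274
grasp_force: 26.6
```

Request:
play_rows:
  dp:
    - [0,0,0]
    - [0,0,0]
  rot:
    - [0,0,0]
    - [0,0,0]

```text
clock: 3.9
eef_pos: [439.6, -88.2, 79.3]
tcp_rot: [-3.141, 0.0, 0.501]
contact_force: [-1.7, 0.3, 4.0]
opening: 0.272
grasp_force: 27.0
```

```bash
python3 th.py; python3 - <<'E'
from rig import optics
import cv2,pickle
f={n:optics.grab_frame(n) for n in("top","side")}; pickle.dump(f,open("f1.pkl","wb"))
import numpy as np
a=f["top"]["color"][125:270,262:382,::-1]; b=f["side"]["color"][130:275,225:345,::-1]
cv2.imwrite("pics/c1.png",cv2.resize(np.hstack([a,b]),None,fx=3.3,fy=3.3,interpolation=cv2.INTER_CUBIC))
E
```

```text
3.9 [439.63150301 -88.16419067  79.28662379] [-1.6592242   0.32346642  3.9618504 ] 0.2718873223530934 26.960606575012207
r 119.91691801618656 th -0.003575365415934506
-0.004 [0.019, 0.013, -0.0] [-0.007, 0.004, 0.012]
-0.003 [0.018, 0.015, -0.0] [-0.007, 0.004, 0.012]
-0.002 [0.016, 0.017, -0.0] [-0.007, 0.004, 0.012]
-0.001 [0.015, 0.018, -0.0] [-0.007, 0.004, 0.012]
-0.001 [0.014, 0.02, -0.0] [-0.007, 0.004, 0.012]
0.0 [0.013, 0.022, -0.0] [-0.007, 0.004, 0.012]
```

View pics/c1.png

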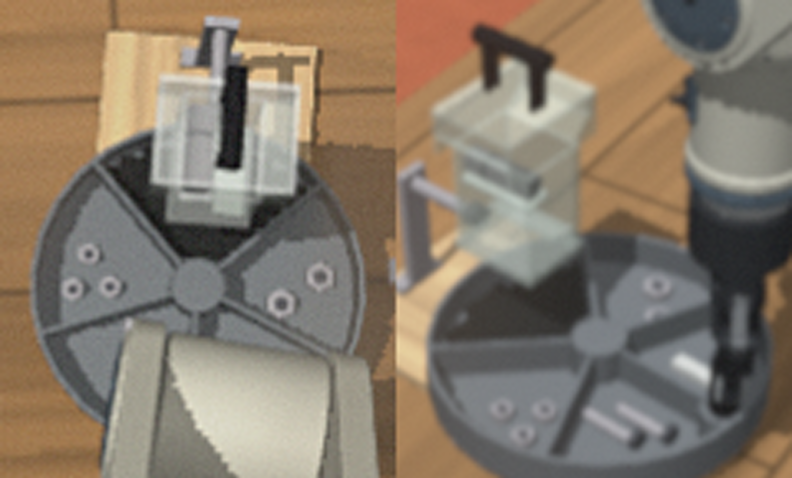

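The bin is now under the bottle. Its dividers reach the rim near (100,165) and (318,188) in the crop. I'll check those against the fit.

```bash
python3 - <<'E'
from h import *
fs=pickle.load(open("f0.pkl","rb")); p=np.load("p.npy")
c=130*np.sqrt(.5)
P=[[c,c,54],[c,-c,54],[0,0,54],[114,0,291],[46,0,291],[-0,135,56],[196,0,127]]
q=proj(fs["top"],r2w(p,P)); print(((q-[262,125]+.5)*3.3-.5).round(0).tolist())
q=proj(fs["side"],r2w(p,P)); print(((q-[225,130]+.5)*3.3-.5+[396,0]).round(0).tolist())
E
```

```text
[[90.0, 168.0], [317.0, 184.0], [196.0, 288.0], [235.0, 66.0], [229.0, 170.0], [28.0, 275.0], [219.0, 24.0]]
[[432.0, 353.0], [583.0, 238.0], [601.0, 341.0], [477.0, 26.0], [551.0, 57.0], [484.0, 437.0], [411.0, 171.0]]
```

Predicted and seen dividers and bracket agree to about 0.02 rad. Now I release the post and rise.

Request:
play_rows:
  dp:
    - [0,0,0]
    - [0,0,0]
    - [0,0,0]
    - [0,0,0]
    - [0,0,0]
  rot:
    - [0,0,0]
    - [0,0,0]
    - [0,0,0]
    - [0,0,0]
    - [0,0,0]
  fingers: 1.0

```text
clock: 4.42
eef_pos: [439.8, -89.2, 79.2]
tcp_rot: [-3.142, -0.0, 0.499]
contact_force: [1.3, -0.1, 0.4]
opening: 0.959
grasp_force: 0.0
```

Request:
play_rows:
  dp:
    - [0,0,-0.6]
    - [0,0,-1.5]
    - [0,0,-2.5]
    - [0,0,-3.5]
    - [0,0,-4.5]
  rot:
    - [0,0,0]
    - [0,0,0]
    - [0,0,0]
    - [0,0,0]
    - [0,0,0]

```text
clock: 4.83
eef_pos: [439.3, -89.0, 261.2]
tcp_rot: [-3.141, 0.0, 0.5]
contact_force: [1.2, 0.7, 0.3]
opening: 1.0
grasp_force: 0.0
```

Request:
play_rows:
  dp:
    - [0,0,-0.8]
    - [0,0,-1.6]
    - [0,0,-2]
    - [0,0,-2]
    - [0,0,-2]
  rot:
    - [0,0,1.1]
    - [0,0,2.2]
    - [0,0,3.3]
    - [0,0,4.4]
    - [0,0,5.5]

```text
clock: 5.25
eef_pos: [440.4, -89.2, 340.8]
tcp_rot: [3.141, -0.003, -0.082]
contact_force: [-0.0, -0.1, -0.3]
opening: 1.001
grasp_force: 0.0
```

```bash
python3 go.py 638.4,-109.7,330,-0.106; python3 - <<'E'
from rig import telemetry, optics
from h import *
s=telemetry.sense(); f=optics.grab_frame("wrist"); p=np.load("p.npy"); g=optics.grab_frame("top")
im=np.hstack([cv2.resize(f["color"],(400,300)),cv2.resize(g["color"][125:230,262:402],(400,300),interpolation=cv2.INTER_CUBIC)])
cv2.imwrite("pics/w2.png",im[:,:,::-1])
M=np.linalg.inv(np.array(f["mount"]));A=Ro.from_euler('xyz',s["tcp_rot"]).as_matrix()
R=M[:3,:3]@A.T; t=M[:3,3]-R@s["eef_pos"]; c=130*.5**.5
print(proj(dict(f,R=R,t=t),r2w(p,[[114,0,293],[46,0,293],[c,c,54],[c,-c,54],[0,0,56],post(0,108)]))*[400/560,300/420])
E
```

```text
5.25 [440.4 -89.2 340.8] [ 3.141e+00 -3.000e-03 -8.200e-02] [-0.  -0.1 -0.3] 1.0
638.4,-109.7,330,-0.106 [4.975, 0.104, 0.284] [0.003, -0.028, 0.228]
[[ 206.59071    -131.07028856]
 [ 204.22849212  -34.37524273]
 [ 151.49490037    9.53723711]
 [ 253.32251991   12.23557511]
 [ 201.2227072    63.84551617]
 [ 199.70086766  131.22344043]]
```

View pics/w2.png

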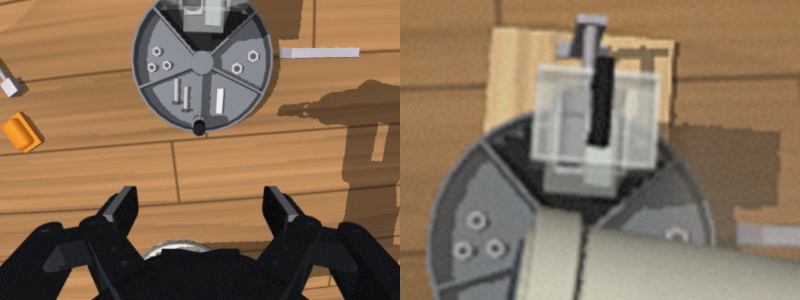

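The wrist view shows the hub at (203,63), the dividers ending at (153,12) and (252,11), and the post at (199,127). These match the prediction, so the bin is square under the mouth. Next is the handle.

Request:
play_rows:
  dp:
    - [0.9,0.02,0]
    - [1.8,0.04,0]
    - [2.7,0.06,0]
    - [3.6,0.08,0]
    - [4.4,0.09,0]
  rot:
    - [0,0,0.2]
    - [0,0,0.2]
    - [0,0,0.2]
    - [0,0,0.2]
    - [0,0,0.2]

```text
clock: 5.77
eef_pos: [616.9, -106.3, 338.5]
tcp_rot: [-3.142, 0.001, -0.093]
contact_force: [-0.4, -0.8, 0.3]
opening: 0.998
grasp_force: 0.0
```

Request:
play_rows:
  dp:
    - [0.58,0.02,0]
    - [0.58,0.02,0.1]
    - [0.58,0.02,0.1]
  rot:
    - [0,0,0]
    - [0,0,0]
    - [0,0,0]

```text
clock: 6.02
eef_pos: [638.0, -109.1, 333.1]
tcp_rot: [-3.141, 0.003, -0.094]
contact_force: [-1.3, -0.1, -1.0]
opening: 1.001
grasp_force: 0.0
```

```bash
python3 go.py 638.4,-109.7,266,-0.106; python3 - <<'E'
from rig import telemetry, optics
from h import *
s=telemetry.sense(); f=optics.grab_frame("wrist"); p=np.load("p.npy")
cv2.imwrite("pics/w3.png",f["color"][:,:,::-1])
M=np.linalg.inv(np.array(f["mount"]));A=Ro.from_euler('xyz',s["tcp_rot"]).as_matrix()
R=M[:3,:3]@A.T; t=M[:3,3]-R@s["eef_pos"]
print(proj(dict(f,R=R,t=t),r2w(p,[[114,0,285],[46,0,285],[80,0,285],[196,0,127]])))
E
```

```text
6.02 [ 638.  -109.1  333.1] [-3.141e+00  3.000e-03 -9.400e-02] [-1.3 -0.1 -1. ] 1.0
638.4,-109.7,266,-0.106 [0.016, 0.016, 1.677] [-0.002, 0.03, 0.118]
[[281.59821591 184.54070842]
 [280.30415164 278.61057048]
 [280.92085709 233.89382168]
 [282.02464343  82.11014619]]
```

View pics/w3.png

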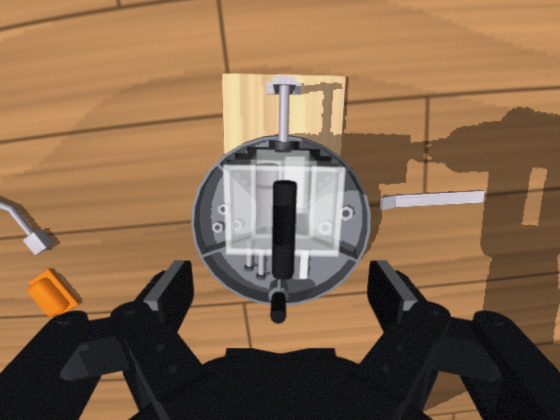

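The bar runs (285,182)–(284,279), with its centre about 3 mm right and 2 mm beyond the prediction. I'll include that in the descent.

Request:
play_rows:
  dp:
    - [0.05,0.08,0.5]
    - [0.05,0.08,1.0]
    - [0.05,0.08,1.4]
    - [0.05,0.08,1.67]
    - [0.05,0.08,1.67]
  rot:
    - [0,0,0.1]
    - [0,0,0.1]
    - [0,0,0.1]
    - [0,0,0.1]
    - [0,0,0.1]

```text
clock: 6.48
eef_pos: [637.6, -112.2, 266.3]
tcp_rot: [-3.141, 0.004, -0.107]
contact_force: [-0.4, 0.7, 0.3]
opening: 1.0
grasp_force: 0.0
```

Request:
play_rows:
  dp:
    - [0,0,0]
    - [0,0,0]
    - [0,0,0]
    - [0,0,0]
    - [0,0,0]
  rot:
    - [0,0,0]
    - [0,0,0]
    - [0,0,0]
    - [0,0,0]
    - [0,0,0]
  fingers: 0.1
  grip_force: 30

```text
clock: 6.9
eef_pos: [640.0, -112.5, 269.3]
tcp_rot: [3.141, -0.001, -0.108]
contact_force: [0.6, -0.4, 0.5]
opening: 0.298
grasp_force: 0.0
```

Request:
play_rows:
  dp:
    - [0,0,0]
    - [0,0,0]
    - [0,0,0]
    - [0,0,0]
  rot:
    - [0,0,0]
    - [0,0,0]
    - [0,0,0]
    - [0,0,0]

```text
clock: 7.23
eef_pos: [640.0, -112.4, 269.1]
tcp_rot: [-3.142, -0.001, -0.108]
contact_force: [-1.0, 1.2, 5.7]
opening: 0.17
grasp_force: 29.3
```

```bash
cat > tilt.py <<'E'
import sys
from rig import telemetry
from h import *
s=telemetry.sense(); p=np.load("p.npy"); e=s["eef_pos"]; print(s["clock"],e,s["tcp_rot"],s["contact_force"],s["opening"],s["grasp_force"])
a,b=float(sys.argv[1]),float(sys.argv[2])   # tilt now, wanted
A=Ro.from_euler('xyz',s["tcp_rot"]); y=np.array([-np.sin(p[2]),np.cos(p[2]),0]); P=lambda t:170*(-np.sin(t)*y+np.cos(t)*np.array([0,0,1]))
for t in np.linspace(a,b,int(sys.argv[3])+1)[1:]: print(round(t,2),(A.inv().apply(P(t)-P(a))/40).round(2).tolist())
E
python3 tilt.py 0 .62 10
```

```text
7.2333 [ 639.96628627 -112.44327725  269.08737718] [-3.14154654e+00 -7.80228377e-04 -1.07664652e-01] [-1.03199156  1.17866916  5.68326825] 0.16996651013772945 29.298526346683502
0.06 [0.0, 0.26, 0.01]
0.12 [0.0, 0.53, 0.03]
0.19 [0.0, 0.79, 0.07]
0.25 [0.0, 1.04, 0.13]
0.31 [0.0, 1.3, 0.2]
0.37 [0.0, 1.54, 0.29]
0.43 [0.0, 1.79, 0.39]
0.5 [0.0, 2.02, 0.51]
0.56 [0.0, 2.25, 0.64]
0.62 [0.0, 2.47, 0.79]
```

Request:
play_rows:
  dp:
    - [0,0.26,0.01]
    - [0,0.53,0.03]
    - [0,0.79,0.07]
    - [0,1.04,0.13]
    - [0,1.3,0.2]
  rot:
    - [0,0,0]
    - [0,0,0]
    - [0,0,0]
    - [0,0,0]
    - [0,0,0]

```text
clock: 7.65
eef_pos: [634.0, -165.2, 260.4]
tcp_rot: [-3.142, -0.0, -0.108]
contact_force: [0.1, 3.3, 3.0]
opening: 0.171
grasp_force: 30.0
```

Request:
play_rows:
  dp:
    - [0,0.24,0.09]
    - [0,0.49,0.19]
    - [0,0.72,0.31]
    - [0,0.95,0.44]
    - [0,1.17,0.59]
  rot:
    - [0,0,0]
    - [0,0,0]
    - [0,0,0]
    - [0,0,0]
    - [0,0,0]

```text
clock: 8.07
eef_pos: [628.8, -212.4, 236.6]
tcp_rot: [3.141, 0.0, -0.108]
contact_force: [-0.4, 0.9, 4.3]
opening: 0.169
grasp_force: 30.9
```

Request:
play_rows:
  dp:
    - [0,0,0]
    - [0,0,0]
    - [0,0,0]
    - [0,0,0]
    - [0,0,0]
  rot:
    - [0,0,0]
    - [0,0,0]
    - [0,0,0]
    - [0,0,0]
    - [0,0,0]

```text
clock: 8.48
eef_pos: [628.9, -211.3, 237.2]
tcp_rot: [3.14, 0.0, -0.107]
contact_force: [-2.8, -4.7, 3.4]
opening: 0.172
grasp_force: 30.9
```

Request:
play_rows:
  dp:
    - [0,0,0]
    - [0,0,0]
    - [0,0,0]
  rot:
    - [0,0,0]
    - [0,0,0]
    - [0,0,0]

```text
clock: 8.73
eef_pos: [628.9, -211.2, 237.2]
tcp_rot: [3.14, 0.0, -0.107]
contact_force: [-2.1, -5.6, 3.4]
opening: 0.167
grasp_force: 30.9
```

```bash
python3 tilt.py .62 -.62 20; python3 - <<'E'
from rig import optics
import cv2
f=optics.grab_frame("side")
cv2.imwrite("pics/s4.png",cv2.resize(f["color"][110:290,205:365,::-1],None,fx=3,fy=3,interpolation=cv2.INTER_CUBIC))
E
```

```text
8.7333 [ 628.90036584 -211.18951004  237.24733451] [ 3.13986824e+00  1.96603218e-04 -1.07091639e-01] [-2.05241785 -5.62731972  3.37011474] 0.1669103545605775 30.948608815670013
0.56 [-0.0, -0.22, -0.15]
0.5 [-0.0, -0.45, -0.28]
0.43 [-0.0, -0.68, -0.4]
0.37 [-0.0, -0.92, -0.5]
0.31 [-0.0, -1.17, -0.59]
0.25 [-0.0, -1.43, -0.66]
0.19 [-0.0, -1.68, -0.72]
0.12 [-0.0, -1.94, -0.76]
0.06 [-0.0, -2.2, -0.79]
0.0 [-0.0, -2.47, -0.8]
-0.06 [-0.0, -2.73, -0.79]
-0.12 [-0.0, -2.99, -0.76]
-0.19 [-0.0, -3.25, -0.72]
-0.25 [-0.0, -3.51, -0.67]
-0.31 [-0.0, -3.76, -0.59]
-0.37 [-0.0, -4.01, -0.51]
-0.43 [-0.0, -4.26, -0.4]
-0.5 [-0.0, -4.49, -0.29]
-0.56 [-0.01, -4.72, -0.15]
-0.62 [-0.01, -4.94, -0.01]
```

View pics/s4.png

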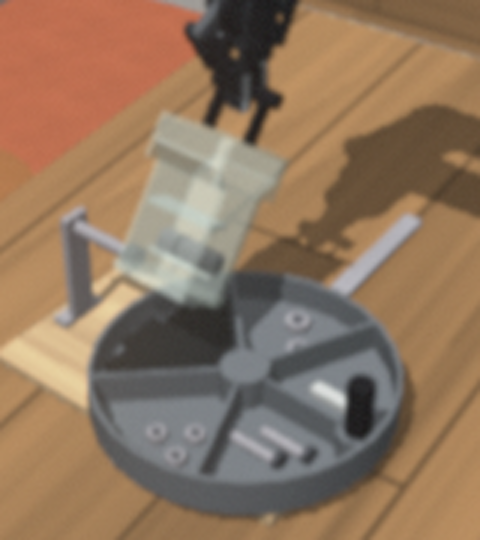

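The bottle is tilted about 0.6 and the socket has dropped onto the lower rib (grey, near (190,255)). Now I rock it to the other side.

Request:
play_rows:
  dp:
    - [0,-0.22,-0.15]
    - [0,-0.45,-0.28]
    - [0,-0.68,-0.4]
    - [0,-0.92,-0.5]
    - [0,-1.17,-0.59]
  rot:
    - [0,0,0]
    - [0,0,0]
    - [0,0,0]
    - [0,0,0]
    - [0,0,0]

```text
clock: 9.2
eef_pos: [634.2, -164.9, 261.9]
tcp_rot: [3.139, -0.001, -0.107]
contact_force: [-1.8, -4.6, 0.7]
opening: 0.172
grasp_force: 30.4
```

Request:
play_rows:
  dp:
    - [0,-0.26,-0.07]
    - [0,-0.51,-0.13]
    - [0,-0.77,-0.17]
    - [0,-1.03,-0.2]
    - [0,-1.3,-0.21]
  rot:
    - [0,0,0]
    - [0,0,0]
    - [0,0,0]
    - [0,0,0]
    - [0,0,0]

```text
clock: 9.62
eef_pos: [640.2, -112.1, 269.6]
tcp_rot: [3.14, -0.002, -0.107]
contact_force: [2.0, -4.5, 3.7]
opening: 0.172
grasp_force: 31.3
```

Request:
play_rows:
  dp:
    - [0,-0.26,0.01]
    - [0,-0.52,0.04]
    - [0,-0.78,0.08]
    - [0,-1.04,0.13]
    - [0,-1.29,0.21]
  rot:
    - [0,0,0]
    - [0,0,0]
    - [0,0,0]
    - [0,0,0]
    - [0,0,0]

```text
clock: 10.03
eef_pos: [646.0, -59.9, 260.8]
tcp_rot: [-3.141, -0.001, -0.107]
contact_force: [4.2, -2.9, 5.5]
opening: 0.173
grasp_force: 31.9
```

Request:
play_rows:
  dp:
    - [0,-0.25,0.08]
    - [0,-0.5,0.19]
    - [0,-0.73,0.3]
    - [0,-0.96,0.44]
    - [0,-1.18,0.58]
  rot:
    - [0,0,0]
    - [0,0,0]
    - [0,0,0]
    - [0,0,0]
    - [0,0,0]

```text
clock: 10.45
eef_pos: [650.8, -13.3, 236.7]
tcp_rot: [3.141, -0.001, -0.107]
contact_force: [5.8, -5.4, 0.5]
opening: 0.171
grasp_force: 32.1
```

Request:
play_rows:
  dp:
    - [0,0,0]
    - [0,0,0]
    - [0,0,0]
    - [0,0,0]
    - [0,0,0]
  rot:
    - [0,0,0]
    - [0,0,0]
    - [0,0,0]
    - [0,0,0]
    - [0,0,0]

```text
clock: 10.87
eef_pos: [650.7, -12.8, 236.4]
tcp_rot: [-3.14, -0.0, -0.108]
contact_force: [5.4, 2.7, 1.1]
opening: 0.173
grasp_force: 31.9
```

Request:
play_rows:
  dp:
    - [0,0,0]
    - [0,0,0]
    - [0,0,0]
    - [0,0,0]
  rot:
    - [0,0,0]
    - [0,0,0]
    - [0,0,0]
    - [0,0,0]

```text
clock: 11.2
eef_pos: [650.7, -12.8, 236.4]
tcp_rot: [-3.14, -0.0, -0.108]
contact_force: [7.0, 1.4, 0.3]
opening: 0.176
grasp_force: 31.9
```

```bash
python3 tilt.py -.62 0 10; python3 - <<'E'
from rig import optics
import cv2
f=optics.grab_frame("side")
cv2.imwrite("pics/s5.png",cv2.resize(f["color"][110:290,205:365,::-1],None,fx=3,fy=3,interpolation=cv2.INTER_CUBIC))
E
```

```text
11.2 [650.73210948 -12.82010226 236.41853362] [-3.13999235e+00 -1.97303598e-04 -1.07567405e-01] [7.00970885 1.38170034 0.30063039] 0.17639267059851138 31.903297305107117
-0.56 [0.0, 0.22, -0.15]
-0.5 [0.0, 0.45, -0.28]
-0.43 [0.0, 0.68, -0.4]
-0.37 [0.0, 0.92, -0.5]
-0.31 [0.0, 1.17, -0.59]
-0.25 [0.0, 1.43, -0.66]
-0.19 [0.0, 1.68, -0.72]
-0.12 [0.0, 1.94, -0.76]
-0.06 [0.0, 2.2, -0.79]
0.0 [0.0, 2.47, -0.79]
```

View pics/s5.png

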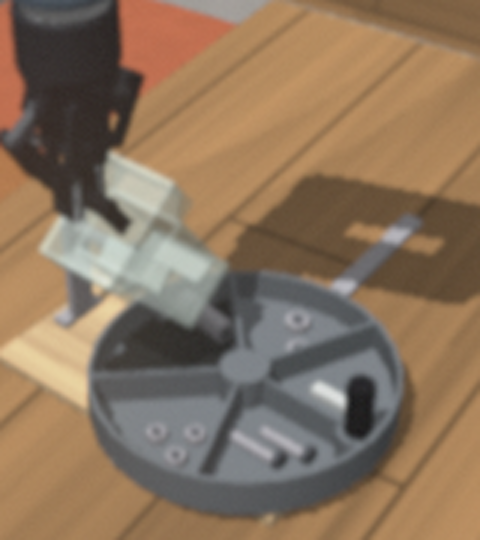

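The socket appears at (215,325), below the tilted mouth in the bin. Now I bring the bottle upright.

Request:
play_rows:
  dp:
    - [0,0.22,-0.15]
    - [0,0.45,-0.28]
    - [0,0.68,-0.4]
    - [0,0.92,-0.5]
    - [0,1.17,-0.59]
  rot:
    - [0,0,0]
    - [0,0,0]
    - [0,0,0]
    - [0,0,0]
    - [0,0,0]

```text
clock: 11.67
eef_pos: [645.6, -58.2, 261.2]
tcp_rot: [-3.137, -0.0, -0.108]
contact_force: [3.6, 8.2, 9.9]
opening: 0.175
grasp_force: 31.9
```

Request:
play_rows:
  dp:
    - [0,0.26,-0.07]
    - [0,0.51,-0.13]
    - [0,0.77,-0.17]
    - [0,1.03,-0.2]
    - [0,1.3,-0.21]
  rot:
    - [0,0,0]
    - [0,0,0]
    - [0,0,0]
    - [0,0,0]
    - [0,0,0]

```text
clock: 12.08
eef_pos: [639.4, -111.0, 268.9]
tcp_rot: [-3.139, 0.001, -0.107]
contact_force: [2.6, 4.8, 8.5]
opening: 0.173
grasp_force: 32.7
```

Request:
play_rows:
  dp:
    - [0,0,0]
    - [0,0,0]
    - [0,0,0]
  rot:
    - [0,0,0]
    - [0,0,0]
    - [0,0,0]

```text
clock: 12.33
eef_pos: [639.4, -112.3, 269.0]
tcp_rot: [-3.141, 0.001, -0.108]
contact_force: [0.4, -1.2, 6.6]
opening: 0.173
grasp_force: 32.0
```

```bash
python3 - <<'E'
from rig import optics,telemetry
from h import *
s=telemetry.sense(); print(s["clock"],s["eef_pos"],mv(s,[639.97,-112.44,269.1],[np.pi,0,-.107]))
f=optics.grab_frame("side"); p=np.load("p.npy")
cv2.imwrite("pics/s6.png",cv2.resize(f["color"][110:290,205:365,::-1],None,fx=3,fy=3,interpolation=cv2.INTER_CUBIC))
c=np.sqrt(.5)
for n,P in dict(right=[130*c,-130*c,54],left=[130*c,130*c,54],mid=[80,0,41],midR=[80,-30,41],mouth=[80,0,103]).items():
    print(n,((proj(f,r2w(p,P))[0]-[205,110]+.5)*3-.5).round())
E
```

```text
12.3333 [ 639.35248697 -112.31294461  269.03847021] (array([ 0.016,  0.001, -0.002]), array([-0.005,  0.01 , -0.011]))
right [230. 276.]
left [ 93. 381.]
mid [175. 343.]
midR [197. 326.]
mouth [173. 288.]
```

The handle is back within 0.2 mm of where it began. I'll release, rise and back away.

Request:
play_rows:
  dp:
    - [0,0,0]
    - [0,0,0]
    - [0,0,0]
    - [0,0,0]
    - [0,0,0]
  rot:
    - [0,0,0]
    - [0,0,0]
    - [0,0,0]
    - [0,0,0]
    - [0,0,0]
  fingers: 1.0

```text
clock: 12.8
eef_pos: [639.4, -112.3, 268.8]
tcp_rot: [-3.141, 0.001, -0.108]
contact_force: [0.6, 0.0, -0.2]
opening: 0.871
grasp_force: 0.0
```

Request:
play_rows:
  dp:
    - [0,0,-0.3]
    - [0,0,-0.8]
    - [0,0,-1.4]
    - [0,0,-2]
    - [0,0,-2.6]
  rot:
    - [0,0,0]
    - [0,0,0]
    - [0,0,0]
    - [0,0,0]
    - [0,0,0]

```text
clock: 13.22
eef_pos: [639.6, -112.4, 375.4]
tcp_rot: [3.142, -0.0, -0.108]
contact_force: [1.6, -0.2, -0.8]
opening: 1.001
grasp_force: 0.0
```

Request:
play_rows:
  dp:
    - [-0.7,0,0]
    - [-1.4,0.4,0]
    - [-2.1,0.9,0]
    - [-2.8,1.5,0]
    - [-3.5,2.2,0]
  rot:
    - [0,0,0]
    - [0,0,0]
    - [0,0,0]
    - [0,0,0]
    - [0,0,0]

```text
clock: 13.63
eef_pos: [489.8, -184.8, 374.3]
tcp_rot: [3.142, -0.001, -0.106]
contact_force: [1.2, -1.3, 0.2]
opening: 0.999
grasp_force: 0.0
```

Request:
play_rows:
  dp:
    - [-0.5,0.7,0]
    - [-1.0,1.4,0]
    - [-1.5,2.1,0]
    - [-1.5,2.8,0]
    - [-1.5,3.2,0]
  rot:
    - [0,0,0]
    - [0,0,0]
    - [0,0,0]
    - [0,0,0]
    - [0,0,0]

```text
clock: 14.05
eef_pos: [416.3, -308.0, 374.8]
tcp_rot: [3.14, -0.001, -0.109]
contact_force: [1.1, 0.0, 0.1]
opening: 1.001
grasp_force: 0.0
```

```bash
python3 - <<'E'
from rig import optics,telemetry
from h import *
f={n:optics.grab_frame(n) for n in("top","side")}; print(telemetry.sense()["clock"])
a=f["top"]["color"][125:270,262:382,::-1]; b=f["side"]["color"][130:275,225:345,::-1]
cv2.imwrite("pics/c7.png",cv2.resize(np.hstack([a,b]),None,fx=3.3,fy=3.3,interpolation=cv2.INTER_CUBIC))
f0=pickle.load(open("f0.pkl","rb"))
for n in f: # change outside the crop
    d=np.abs(f[n]["color"].astype(int)-f0[n]["color"]).sum(2)>90; print(n,[(d[y:y+60,x:x+70].sum()) for y,x in (((170,120),(230,140),(180,382)) if n=="top" else ((340,90),(370,180)))])
E
```

```text
14.15
top [np.int64(0), np.int64(0), np.int64(20)]
side [np.int64(0), np.int64(0)]
```

View pics/c7.png

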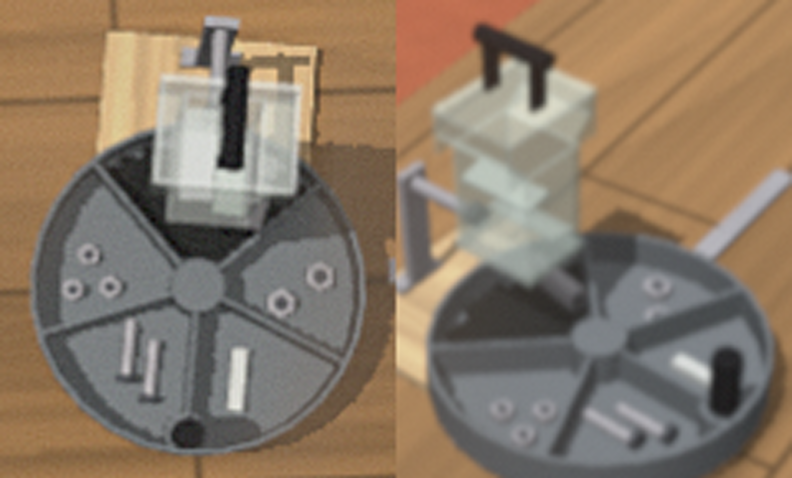

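The bottle is upright and empty, and the socket lies in the black bin (side crop, about (560,285)). The bystanders are unchanged and the arm is clear.

```bash
python3 -c "
from rig import r
print(r.sign_off())"
```

```text
the job is handed in; nothing more can be done
None
```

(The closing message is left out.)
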